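Set the recipe's bottles out in the dosing rack

TASK

Get the four amber bottles ready for dosing: move them from the blocks in the storage tray into the empty two-deck dosing rack, one in each hole, each standing upright on the base board. They stand in the tray in the order of the recipe, from left to right as you face the table, and dosing starts at the beaker: the left-most bottle goes into the hole nearest the beaker, the next one beside it, and so on, until the right-most bottle stands in the hole farthest from the beaker. Leave the beaker where it stands.

Things in the scene. Friction and masses are not known exactly. Their poses are not given: they have to be found in the camera images.
- bottle_white_mid (a point): amber glass bottle with a tall white cap: body 30 mm in diameter, white cap 22 mm in diameter, 69 mm high in all; its cylindrical body ends about 45 mm above its foot and narrows to the cap. Loose, 25 to 95 g. Point on its axis half-way up, z up. Starts 20 mm deep in its block, foot 14 mm above the table.
- bottle_short_mid (a point): the shortest amber glass bottle, with a black cap: body 27 mm in diameter, cap 20 mm in diameter, 58 mm high in all; its cylindrical body ends about 31 mm above its foot and narrows to the cap. Loose, 25 to 95 g. Point on its axis half-way up, z up. Starts 20 mm deep in its block, foot 14 mm above the table.
- bottle_pump_mid (a point): wide amber glass bottle without a cap, with a thin whitish stem and button at the top: body 41 mm in diameter, 90 mm high in all; its cylindrical body ends about 60 mm above its foot, the stem above that is thin and not for gripping. Loose, 25 to 95 g. Point on its axis half-way up, z up. Starts 20 mm deep in its block, foot 14 mm above the table.
- bottle_tall_mid (a point): the tallest bottle, amber glass with a tall black cap: body 40 mm in diameter, cap 26 mm in diameter, 110 mm high in all; its cylindrical body ends about 75 mm above its foot and narrows to the cap. Loose, 25 to 95 g. Point on its axis half-way up, z up. Starts 20 mm deep in its block, foot 14 mm above the table.
- block_white: square pale wooden block, 64 x 64 x 28 mm, bored 20 mm deep to fit the white-capped bottle; fixed in the dark storage tray, where four such blocks stand in a row 68 mm apart, in an order that changes. Origin at the centre of its underside, 6 mm above the table, so its top is 34 mm above it; y along the row to the robot's left (turned up to 12 degrees), z up.
- block_short: square pale wooden block, 64 x 64 x 28 mm, bored 20 mm deep to fit the shortest bottle; fixed in the dark storage tray, where four such blocks stand in a row 68 mm apart, in an order that changes. Origin at the centre of its underside, 6 mm above the table, so its top is 34 mm above it; y along the row to the robot's left (turned up to 12 degrees), z up.
- block_pump: square pale wooden block, 64 x 64 x 28 mm, bored 20 mm deep to fit the wide bottle with the thin stem; fixed in the dark storage tray, where four such blocks stand in a row 68 mm apart, in an order that changes. Origin at the centre of its underside, 6 mm above the table, so its top is 34 mm above it; y along the row to the robot's left (turned up to 12 degrees), z up.
- block_tall: square pale wooden block, 64 x 64 x 28 mm, bored 20 mm deep to fit the tallest bottle; fixed in the dark storage tray, where four such blocks stand in a row 68 mm apart, in an order that changes. Origin at the centre of its underside, 6 mm above the table, so its top is 34 mm above it; y along the row to the robot's left (turned up to 12 degrees), z up.
- dosing_rack: empty two-deck wooden rack, fixed, 80 x 290 mm: upper deck 8 mm thick, its top 34 mm above the table, over a base board whose top, where bottles stand, is 14 mm above the table. Four equal round 53 mm holes go through the deck at x = 0, y = +102, +34, -34, -102 mm. Origin on the table under its centre; x away from the robot, y along the row to the robot's left (turned up to 12 degrees), z up.
- beaker: glass beaker with pale yellow contents, 60 mm in diameter, 70 mm high, loose, standing just beyond one end (left or right) of the dosing rack in line with its holes, its axis about 185 mm from the rack's centre. A round tin 57 mm wide, 20 mm high stands beyond the other end. Origin at the centre of its underside.
Not all that is in view belongs to the job. Leave any green look-alike of the part that bears bottle_white_mid alone.

How it is judged (in metres and radians):
At the end, for the whole second after the job is handed in: Every bottle at rest in a hole of the rack, foot on the base board (5 mm), within 17 mm of the line of holes, under 7 degrees off upright; going away from the beaker (parted half-way between holes, 117, 185 and 253 mm from it) they follow their blocks' left-to-right order in the tray (z of bottle_white_mid in the frame of dosing_rack between 0.0435 and 0.0535 m and x of bottle_white_mid in the frame of dosing_rack between -0.017 and 0.017 m and angle between each of bottle_white_mid, bottle_short_mid, bottle_pump_mid, bottle_tall_mid's own z axis and vertical below 0.12 rad and linear speed of each of bottle_white, bottle_short, bottle_pump, bottle_tall below 0.02 m/s and z of bottle_short_mid in the frame of dosing_rack between 0.038 and 0.048 m and x of bottle_short_mid in the frame of dosing_rack between -0.017 and 0.017 m and z of bottle_pump_mid in the frame of dosing_rack between 0.054 and 0.064 m and x of bottle_pump_mid in the frame of dosing_rack between -0.017 and 0.017 m and z of bottle_tall_mid in the frame of dosing_rack between 0.064 and 0.074 m and x of bottle_tall_mid in the frame of dosing_rack between -0.017 and 0.017 m and ((y of block_white in the frame of block_short above 0 m and ((horizontal distance between bottle_white_mid and beaker below 0.117 m and horizontal distance between bottle_short_mid and beaker above 0.117 m) or (horizontal distance between bottle_white_mid and beaker below 0.185 m and horizontal distance between bottle_short_mid and beaker above 0.185 m) or (horizontal distance between bottle_white_mid and beaker below 0.253 m and horizontal distance between bottle_short_mid and beaker above 0.253 m))) or (y of block_short in the frame of block_white above 0 m and ((horizontal distance between bottle_short_mid and beaker below 0.117 m and horizontal distance between bottle_white_mid and beaker above 0.117 m) or (horizontal distance between bottle_short_mid and beaker below 0.185 m and horizontal distance between bottle_white_mid and beaker above 0.185 m) or (horizontal distance between bottle_short_mid and beaker below 0.253 m and horizontal distance between bottle_white_mid and beaker above 0.253 m)))) and ((y of block_white in the frame of block_pump above 0 m and ((horizontal distance between bottle_white_mid and beaker below 0.117 m and horizontal distance between bottle_pump_mid and beaker above 0.117 m) or (horizontal distance between bottle_white_mid and beaker below 0.185 m and horizontal distance between bottle_pump_mid and beaker above 0.185 m) or (horizontal distance between bottle_white_mid and beaker below 0.253 m and horizontal distance between bottle_pump_mid and beaker above 0.253 m))) or (y of block_pump in the frame of block_white above 0 m and ((horizontal distance between bottle_pump_mid and beaker below 0.117 m and horizontal distance between bottle_white_mid and beaker above 0.117 m) or (horizontal distance between bottle_pump_mid and beaker below 0.185 m and horizontal distance between bottle_white_mid and beaker above 0.185 m) or (horizontal distance between bottle_pump_mid and beaker below 0.253 m and horizontal distance between bottle_white_mid and beaker above 0.253 m)))) and ((y of block_white in the frame of block_tall above 0 m and ((horizontal distance between bottle_white_mid and beaker below 0.117 m and horizontal distance between bottle_tall_mid and beaker above 0.117 m) or (horizontal distance between bottle_white_mid and beaker below 0.185 m and horizontal distance between bottle_tall_mid and beaker above 0.185 m) or (horizontal distance between bottle_white_mid and beaker below 0.253 m and horizontal distance between bottle_tall_mid and beaker above 0.253 m))) or (y of block_tall in the frame of block_white above 0 m and ((horizontal distance between bottle_tall_mid and beaker below 0.117 m and horizontal distance between bottle_white_mid and beaker above 0.117 m) or (horizontal distance between bottle_tall_mid and beaker below 0.185 m and horizontal distance between bottle_white_mid and beaker above 0.185 m) or (horizontal distance between bottle_tall_mid and beaker below 0.253 m and horizontal distance between bottle_white_mid and beaker above 0.253 m)))) and ((y of block_short in the frame of block_pump above 0 m and ((horizontal distance between bottle_short_mid and beaker below 0.117 m and horizontal distance between bottle_pump_mid and beaker above 0.117 m) or (horizontal distance between bottle_short_mid and beaker below 0.185 m and horizontal distance between bottle_pump_mid and beaker above 0.185 m) or (horizontal distance between bottle_short_mid and beaker below 0.253 m and horizontal distance between bottle_pump_mid and beaker above 0.253 m))) or (y of block_pump in the frame of block_short above 0 m and ((horizontal distance between bottle_pump_mid and beaker below 0.117 m and horizontal distance between bottle_short_mid and beaker above 0.117 m) or (horizontal distance between bottle_pump_mid and beaker below 0.185 m and horizontal distance between bottle_short_mid and beaker above 0.185 m) or (horizontal distance between bottle_pump_mid and beaker below 0.253 m and horizontal distance between bottle_short_mid and beaker above 0.253 m)))) and ((y of block_short in the frame of block_tall above 0 m and ((horizontal distance between bottle_short_mid and beaker below 0.117 m and horizontal distance between bottle_tall_mid and beaker above 0.117 m) or (horizontal distance between bottle_short_mid and beaker below 0.185 m and horizontal distance between bottle_tall_mid and beaker above 0.185 m) or (horizontal distance between bottle_short_mid and beaker below 0.253 m and horizontal distance between bottle_tall_mid and beaker above 0.253 m))) or (y of block_tall in the frame of block_short above 0 m and ((horizontal distance between bottle_tall_mid and beaker below 0.117 m and horizontal distance between bottle_short_mid and beaker above 0.117 m) or (horizontal distance between bottle_tall_mid and beaker below 0.185 m and horizontal distance between bottle_short_mid and beaker above 0.185 m) or (horizontal distance between bottle_tall_mid and beaker below 0.253 m and horizontal distance between bottle_short_mid and beaker above 0.253 m)))) and ((y of block_pump in the frame of block_tall above 0 m and ((horizontal distance between bottle_pump_mid and beaker below 0.117 m and horizontal distance between bottle_tall_mid and beaker above 0.117 m) or (horizontal distance between bottle_pump_mid and beaker below 0.185 m and horizontal distance between bottle_tall_mid and beaker above 0.185 m) or (horizontal distance between bottle_pump_mid and beaker below 0.253 m and horizontal distance between bottle_tall_mid and beaker above 0.253 m))) or (y of block_tall in the frame of block_pump above 0 m and ((horizontal distance between bottle_tall_mid and beaker below 0.117 m and horizontal distance between bottle_pump_mid and beaker above 0.117 m) or (horizontal distance between bottle_tall_mid and beaker below 0.185 m and horizontal distance between bottle_pump_mid and beaker above 0.185 m) or (horizontal distance between bottle_tall_mid and beaker below 0.253 m and horizontal distance between bottle_pump_mid and beaker above 0.253 m))))); the robot touches nothing.
It fails at once if the beaker is shifted by more than 20 mm (distance of beaker from where it was at the start of the episode above 0.02 m).
It fails at once if the beaker is tipped (angle between beaker's own z axis and vertical above 0.3 rad).
It also fails if it takes over 99 s, if anything falls off the work surface, if the arm or the gripper's body presses on something with over 40 N, if the wrist force passes 120 N, or if a joint passes its speed limit or range.

ROBOT

A 7-joint arm with a two-finger parallel gripper is mounted at the origin on a cart in front of the work surface, level with it; the furniture and walls round the work are solid. World frame = base frame: x ahead of the robot, y to its left, z up, the work surface at z = 0. Lengths are in mm, angles in degrees, forces in N, time in s.
With the tool pointing down it reaches from about 375 to 925 mm from the base axis. Payload 3.1 kg.
Tool frame: the origin (TCP) lies on the mounting face of the last link; the fingertips stand 173 mm ahead of it and the grasp point (between the pads) lies 155 mm ahead of it; z points along the fingers, y is the line along which they close (so a half turn about z gives the same grasp; the last joint's range is limited). The gripper opens to 85 mm and grips with 20 to 120 N. Pads are 22 mm wide; open, the fingers measure 114 mm over their backs; the gripper's body (76 mm by 85 mm) begins 54 mm behind the grasp point. The pads swing forward as they close: fully open they stand 13 mm farther back than shut.
Start: joints at [-78.942, 21.939, 2.515, 91.553, -1.026, 66.532, -2.859], TCP at [186.349, 622.72, 404.669] pointing down, gripper open.
Joint ranges: [-149.38, 149.38], [-23.57, 123.04], [-84.95, 90], [0, 143.3], [-89.99, 269.99], [3.08, 112.72], [-163.45, 163.45]. Speed limits (degrees/s): [159.86, 159.86, 180, 180, 180, 180, 180].

INTERFACE

Orientations are given as [roll, pitch, yaw] about the fixed x, y, z axes, in that order (R = Rz(yaw) Ry(pitch) Rx(roll)).
In Python, from rig import arm, jaws, sensors, eyes gives the robot as it stands. Calls block until the motion is done:
- arm.goto(position, orientation): joint-space move of the TCP to a pose.
- arm.line_to(position, velocity=150, frame=None): straight line of the TCP; frame=None keeps the orientation; velocity is the mean speed in mm/s.
- arm.goto_joints(angles): joint-space move.
- jaws.move_gripper(opening): finger opening in mm; the grip force is fixed at half the most; returns when the fingers have stopped.
- arm.dwell(seconds).
- arm.ik(position, orientation): joint angles nearest the present ones, or None.
- sensors.state(): the state.
- eyes.grab_frame(name): name is "side" or "top"; returns the picture (480x640x3 uint8, red, green, blue); there is no depth.
- eyes.camera_params(name): a dict with "vertical_fov" (degrees; the focal length in pixels is half the picture's height over the tangent of half this angle, whatever the lens; pixels are square), "cx", "cy" (the principal point, pixels), "k1" (the pictures are not rectified: a ray, as slopes to the right and down, at radius r is drawn at 1 + k1 r^2 times it, then the intrinsics apply), "rvec" (rotation vector, rad) and "tvec" (3), from world to camera coordinates, as OpenCV has them. Camera axes: x right, y down, z forward; pixel columns grow to the right and rows downward; lengths in mm; the calibration is good to about 2 mm. A picture is of the moment at which its call begins. camera_params takes no time and is no camera call.
A pose or a line that the arm cannot do raises arm.Unreachable and nothing moves.
- arm.sign_off(): hands the job in; it is judged then, once.
The state is a dict: "clock": time; "q": joint angles; "joint_velocities": joint speeds; "tau": joint torques, N m; "eef_pos": TCP position; "eef_rot": TCP orientation; "ft_force": force on the tool from outside, world axes, zero at the start; "wrist_torque": the same for the moment, N m; "grip_width": finger opening in mm; "gripper_force": force on a finger pad.
Only numpy, scipy, OpenCV 4.12 (cv2) and the standard library are available. Lean on these libraries where they do the work, as an engineer would, in place of code of your own. Each camera call takes 0.05 s, during which the arm holds its last target. There are 200 camera calls.

## Working session

There is one attempt and no reset: what is moved stays moved. The work goes in short steps, each a Python script; the robot and the scene stay as the last script left them, time stands still between calls to the robot, and variables do not carry over. Pictures are saved under pics/ and viewed, at most 14 in all, crops included, and the job is handed in when it is done.

```bash
ls; mkdir -p pics; python3 - <<'E'
from rig import arm,jaws,sensors,eyes
import cv2
for n in("side","top"):
    cv2.imwrite(f"pics/{n}0.png",eyes.grab_frame(n)[:,:,::-1]); print(n,eyes.camera_params(n))
s=sensors.state();print(s)
E
```

```text
pics
side {'vertical_fov': 43.93258029691289, 'cx': 319.4652222203622, 'cy': 242.82673169857958, 'k1': 0.06429459345957726, 'rvec': array([ 1.95629877, -0.49676241,  0.34455868]), 'tvec': array([-420.38557558,  150.49987692, 1468.66729351])}
top {'vertical_fov': 55.491657274363575, 'cx': 325.2288576548664, 'cy': 238.99989565286072, 'k1': 0.03516027367941213, 'rvec': array([ 2.2264505 , -1.978461  ,  0.21349781]), 'tvec': array([ -86.07820138,  492.44095165, 1068.24440489])}
{'clock': 0.1, 'q': array([-78.94262043,  21.98901058,   2.50981226,  91.64087307,
        -1.02584813,  66.53179673,  -2.8594733 ]), 'joint_velocities': array([ 0.00071995, -0.0571634 ,  0.06065799, -0.30259615, -0.05307437,
       -0.06346633,  0.07670639]), 'tau': array([ 2.68894051e-03, -4.34730256e+01,  1.02936231e+00, -2.50452965e+01,
        1.08951479e-02,  5.59375520e-03, -5.99507899e-06]), 'eef_pos': array([186.19453513, 622.29716568, 403.38570653]), 'eef_rot': array([-1.79860920e+02,  6.44605199e-03,  1.63344853e+02]), 'ft_force': array([-0.53928174, -0.57017896,  0.56508224]), 'wrist_torque': array([ 0.04627533, -0.02965531,  0.02838101]), 'gripper_force': 0.0, 'grip_width': 85.79234914333085}
```

View pics/top0.png

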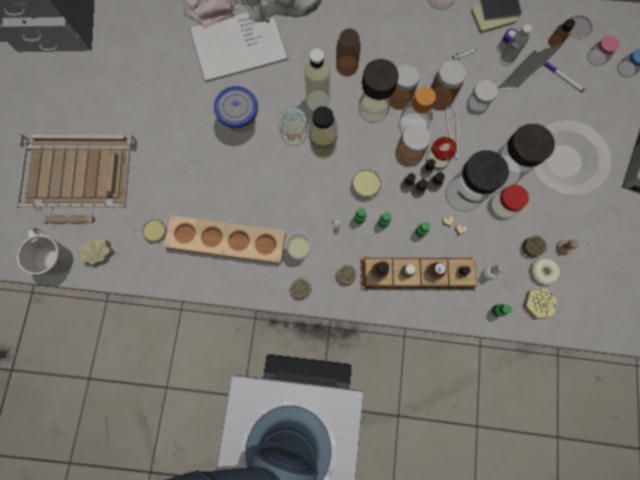

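View pics/side0.png

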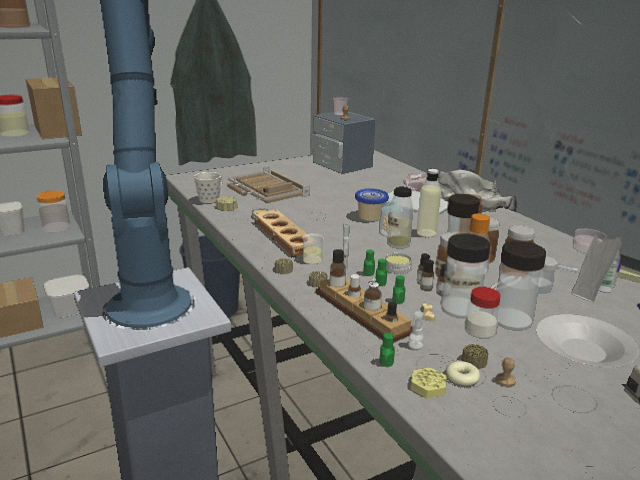

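The top view (robot at the bottom, +y to the left) shows:

- **Rack:** holes at about (185,234), (212,237), (238,240) and (265,243). The glass beaker with yellow contents is at its right end (298,247), and the tin is at its left end (153,231).
- **Tray, left to right:** tall (381,268), white cap (409,270), pump (439,268), short (463,271).
- **Could be mistaken for the bottles:** green bottles at (361,215), (385,219), (423,229) and (502,310), small dark bottles at (410–438,165–185), and clear bottle(s) at (492,271). The yellow-topped jar at (366,183) could be mistaken for the beaker.

I'll check this choice in a close crop.

```bash
cat > h.py <<'E'
import numpy as np,cv2
from scipy.spatial.transform import Rotation as Ro
from rig import arm,jaws,sensors,eyes
def cast(n,uv,z):
    p=eyes.camera_params(n);f=240/np.tan(np.radians(p["vertical_fov"]/2))
    d=(np.atleast_2d(uv)-[p["cx"],p["cy"]])/f
    u=d.copy()
    for _ in range(20): u=d/(1+p["k1"]*(u**2).sum(1,keepdims=True))
    R=cv2.Rodrigues(p["rvec"])[0];c=-R.T@p["tvec"]
    r=np.c_[u,np.ones(len(u))]@R
    return c+r*((z-c[2])/r[:,2:])
def proj(n,P):
    p=eyes.camera_params(n);f=240/np.tan(np.radians(p["vertical_fov"]/2))
    R=cv2.Rodrigues(p["rvec"])[0];q=np.atleast_2d(P)@R.T+p["tvec"];u=q[:,:2]/q[:,2:]
    return u*(1+p["k1"]*(u**2).sum(1,keepdims=True))*f+[p["cx"],p["cy"]]
E
python3 - <<'E'
import cv2,numpy as np
from h import cast
t=cv2.imread("pics/top0.png");s=cv2.imread("pics/side0.png")
a=cv2.resize(t[205:300,140:340],(800,380),interpolation=2)
b=cv2.resize(t[245:300,345:490],(580,220),interpolation=2)
cv2.imwrite("pics/c1.png",np.vstack([a,np.pad(b,((0,0),(0,220),(0,0)))]))
cv2.imwrite("pics/c2.png",cv2.resize(s[190:370,240:440],(667,600),interpolation=2))
hsv=cv2.cvtColor(t,cv2.COLOR_BGR2HSV)
m=cv2.inRange(hsv,(5,60,70),(25,255,255))
m[:205]=0;m[310:]=0
cs,_=cv2.findContours(cv2.morphologyEx(m,cv2.MORPH_CLOSE,np.ones((3,3))),cv2.RETR_CCOMP,cv2.CHAIN_APPROX_NONE)
for c in cs:
    if cv2.contourArea(c)>150:
        r=cv2.minAreaRect(c);bx=cast("top",cv2.boxPoints(r),34)[:,:2]
        print(cv2.contourArea(c),np.round(r[0],1),"c",bx.mean(0).round(1),"box",bx.round(0).tolist())
E
```

```text
198.0 [300.2 288.8] c [372.7  18.7] box [[369.0, 46.0], [400.0, 22.0], [376.0, -8.0], [346.0, 16.0]]
183.5 [346.  274.5] c [420.6 -88.3] box [[416.0, -62.0], [448.0, -87.0], [425.0, -115.0], [394.0, -90.0]]
3257.0 [418.5 273. ] c [ 445.6 -264.3] box [[468.0, -121.0], [502.0, -402.0], [423.0, -406.0], [389.0, -128.0]]
157.0 [407.8 270.8] c [ 447.8 -238.1] box [[440.0, -213.0], [474.0, -240.0], [455.0, -263.0], [422.0, -236.0]]
275.5 [435.6 270.7] c [ 456.1 -305.9] box [[452.0, -272.0], [490.0, -314.0], [460.0, -339.0], [423.0, -298.0]]
240.5 [379.5 270. ] c [ 441.4 -169. ] box [[433.0, -139.0], [473.0, -171.0], [450.0, -199.0], [410.0, -167.0]]
181.5 [567.  246.5] c [ 554.7 -622.2] box [[568.0, -598.0], [574.0, -646.0], [541.0, -646.0], [535.0, -598.0]]
404.5 [ 97.5 252.2] c [404.4 524.3] box [[376.0, 557.0], [436.0, 562.0], [433.0, 491.0], [373.0, 487.0]]
254.5 [535.6 245.3] c [ 548.6 -546.3] box [[558.0, -517.0], [580.0, -558.0], [539.0, -575.0], [517.0, -534.0]]
3951.5 [213.3 237.8] c [473.5 250.1] box [[436.0, 424.0], [519.0, 429.0], [511.0, 74.0], [428.0, 74.0]]
190.0 [ 66. 219.] c [477.6 619.1] box [[479.0, 669.0], [491.0, 573.0], [476.0, 569.0], [464.0, 665.0]]
```

View pics/c1.png

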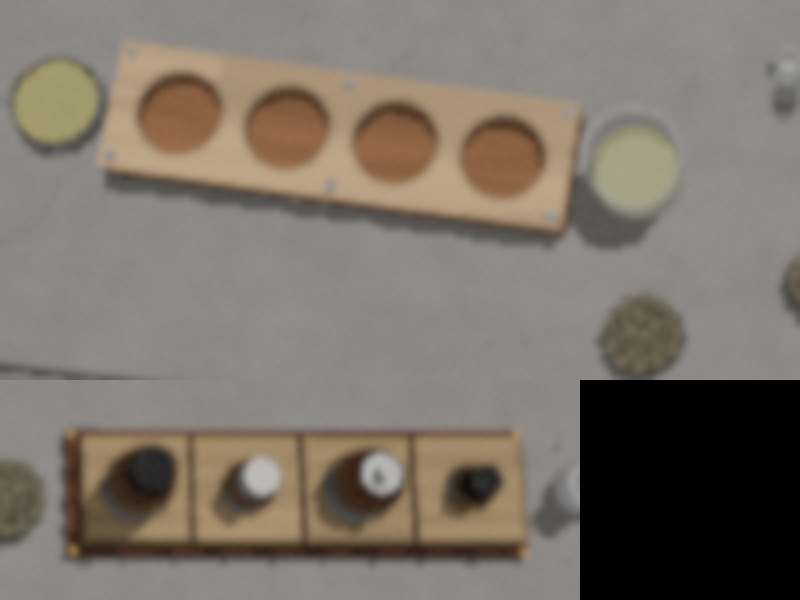

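View pics/c2.png

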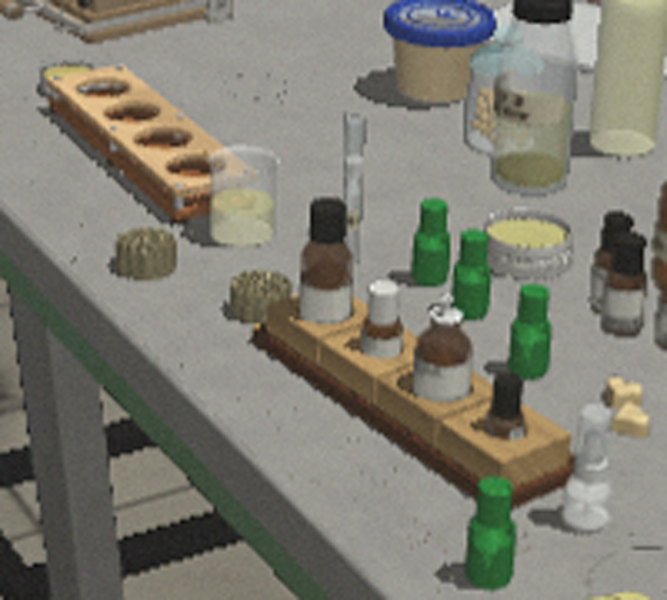

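The crops confirm the tray order: tall, white, pump, short. The beaker is at the right end of the rack, so tall goes in the right-most hole, then white, pump and short in turn. The hole rims are at crop (180,113), (288,128), (395,143) and (502,158).

```bash
python3 - <<'E'
from h import *
a=lambda x,y:[140+x/4-.4,205+y/4-.4]
b=lambda x,y:[345+x/4-.4,245+(y-380)/4-.4]
H=cast("top",[a(180,113),a(288,128),a(395,143),a(502,158)],34)[:,:2];print("holes",H.round(1).tolist(),np.linalg.norm(np.diff(H,axis=0),axis=1))
rc=cast("top",[a(125,42),a(580,106),a(563,232),a(100,167)],34)[:,:2];print("rack c",rc.mean(0),H.mean(0),np.linalg.norm(np.diff(rc,axis=0),axis=1))
B=cast("top",[b(82,436),b(524,433),b(524,545),b(80,547)],34)[:,:2];print("blocks",B.round(1).tolist(),B.mean(0),np.linalg.norm(np.diff(B,axis=0),axis=1))
v=(B[0]+B[3]-B[1]-B[2])/2;v/=np.linalg.norm(v);w=np.polyfit([102,34,-34,-102],H,1)[0]
print("yaw tray",np.degrees(np.arctan2(-v[0],v[1])),"rack",np.degrees(np.arctan2(-w[0],w[1])))
c=B.mean(0);pos=[c+v*k for k in(102,34,-34,-102)]
for n,p,(px,z) in zip("tall white pump short".split(),pos,[((151,473),124),((262,478),83),((380,474),92),((481,481),72)]):
    q=cast("top",b(*px),z)[0,:2]; print(n,p.round(1),"cap",q.round(1), "side px",proj("side",[*p,z]).round(1))
for p in H: print("hole side",proj("side",[*p,34]).round(1))
E
```

```text
holes [[477.3, 322.8], [475.7, 254.8], [474.1, 187.3], [472.5, 119.9]] [68.10644236 67.48889444 67.43567669]
rack c [474.50372813 220.64102553] [474.91852192 221.19156576] [288.97458812  80.315964   289.66959771]
blocks [[465.4, -131.0], [499.6, -401.4], [430.3, -404.7], [396.9, -136.5]] [ 448.06710036 -268.39488186] [272.56978361  69.31451122 270.19985761]
yaw tray 7.14450585235362 rack -1.3470623147341945
tall [ 435.4 -167.2] cap [ 432.8 -165.4] side px [[336.9 250.1]]
white [ 443.8 -234.7] cap [ 444.2 -235. ] side px [[353.6 275.3]]
pump [ 452.3 -302.1] cap [ 453.2 -301.4] side px [[372.2 283.1]]
short [ 460.8 -369.6] cap [ 459.7 -365.7] side px [[391.4 302.7]]
hole side [[269.8 214.7]]
hole side [[278.5 222.1]]
hole side [[287.6 229.8]]
hole side [[297.2 238. ]]
```

```bash
cat >> h.py <<'E'
G=155
TY,RY=97.14,88.65
# name: tray xy, hole xy, grasp height above foot
J={"tall":((434.1,-166.3),(472.5,119.9),92),"white":((444,-234.9),(474.1,187.3),57),
   "pump":((452.7,-301.8),(475.7,254.8),46),"short":((460.3,-367.7),(477.3,322.8),48)}
def at(xy,z): return [xy[0],xy[1],z+G]
def pick(n):
    xy,_,g=J[n]
    jaws.move_gripper(65); arm.goto(at(xy,230),[180,0,TY]); arm.line_to(at(xy,14+g),150)
    jaws.move_gripper(0 if n!="x" else 0); s=sensors.state()
    print(n,"grip",s["grip_width"],s["gripper_force"],s["ft_force"].round(1),s["eef_pos"].round(1),s["clock"])
def look(k,x0,y0,x1,y1,n="side",f=3):
    cv2.imwrite(f"pics/{k}.png",cv2.resize(eyes.grab_frame(n)[y0:y1,x0:x1,::-1],None,fx=f,fy=f,interpolation=2))
def lift(n):
    xy,_,g=J[n]; arm.line_to(at(xy,g+150),150); s=sensors.state(); print("lift",s["grip_width"],s["ft_force"].round(1),s["clock"])
def place(n):
    _,xy,g=J[n]
    arm.goto(at(xy,g+80),[180,0,RY]); arm.line_to(at(xy,g+18),120); arm.line_to(at(xy,g+14.5),30)
    s=sensors.state(); print("down",s["grip_width"],s["ft_force"].round(1),s["eef_pos"].round(1))
    jaws.move_gripper(65); arm.dwell(.2); arm.line_to(at(xy,230),200); print(sensors.state()["clock"])
E
python3 - <<'E'
from h import *
arm_ok=[arm.ik(at(p,z),[180,0,y]) is not None for n in J for p,y in((J[n][0],TY),(J[n][1],RY)) for z in (60,240)]
print(arm_ok)
pick("tall"); look("p1",240,150,440,350)
lift("tall")
E
```

```text
[True, True, True, True, True, True, True, True, True, True, True, True, True, True, True, True]Traceback (most recent call last):
  File "<stdin>", line 4, in <module>
  File "h.py", line 24, in pick
    jaws.move_gripper(65); arm.goto(at(xy,230),[180,0,TY]); arm.line_to(at(xy,14+g),150)
                                                            ~~~~~~~~~~~^^^^^^^^^^^^^^^^^
rig.Unreachable: the arm cannot follow that straight line within its joint ranges
```

```bash
python3 - <<'E'
from h import *
s=sensors.state();print(s["q"].round(1),s["eef_pos"].round(1),s["eef_rot"].round(1),s["clock"])
for yaw in (TY,TY-180):
  for z in (230,180,150,120,106):
    q=arm.ik(at(J["tall"][0],z),[180,0,yaw]);print(yaw,z,None if q is None else np.round(q,1))
for n in J:
  for p,yaws in((J[n][0],(TY,TY-180)),(J[n][1],(RY,RY-180))):
    print(n,p,[None if (q:=arm.ik(at(p,60),[180,0,y])) is None else np.round(q).astype(int).tolist() for y in yaws])
E
```

```text
[-76.   -9.2  89.6 119.6  10.5  60.8  15.7] [ 434.7 -165.5  385.4] [180.    0.   97.2] 3.35
97.14 230 [-76.   -9.2  89.7 119.7  10.5  60.8  15.7]
97.14 180 [-45.   12.4  67.5 122.3 -14.2  53.8  37.6]
97.14 150 [-43.2  18.4  67.4 123.6 -22.   51.2  44.5]
97.14 120 [-41.5  24.5  67.  124.7 -30.2  49.3  51.4]
97.14 106 [-31.3  19.9  53.7 124.9 -22.8  45.3  44.3]
-82.86 230 [-76.   -9.2  89.7 119.7  10.5  60.8  15.7]
-82.86 180 [ -53.1   23.    81.2  122.4  -27.4   57.1 -129.7]
-82.86 150 [ -50.1   30.5   80.2  123.7  -36.7   56.6 -121.9]
-82.86 120 [ -47.8   37.9   79.5  124.9  -46.    57.1 -114.6]
-82.86 106 [ -47.    41.4   79.2  125.3  -50.2   57.7 -111.4]
tall (434.1, -166.3) [[-30, 28, 53, 126, -34, 42, 54], [-45, 53, 79, 126, -64, 61, -102]]
tall (472.5, 119.9) [[-64, 30, 53, 123, -36, 44, 11], [12, 24, -35, 120, 21, 42, 142]]
white (444, -234.9) [[-21, 32, 53, 121, -37, 45, 63], [-35, 57, 78, 122, -66, 65, -95]]
white (474.1, 187.3) [[-70, 33, 53, 120, -38, 45, 5], [4, 26, -35, 117, 22, 43, 135]]
pump (452.7, -301.8) [[-13, 37, 53, 116, -40, 48, 70], [-26, 61, 78, 116, -68, 68, -91]]
pump (475.7, 254.8) [[-74, 35, 51, 116, -38, 47, -2], [-13, 27, -22, 113, 14, 43, 134]]
short (460.3, -367.7) [[-13, 51, 66, 109, -55, 59, 85], [-18, 65, 78, 110, -69, 71, -87]]
short (477.3, 322.8) [[-66, 32, 34, 111, -25, 45, -19], [-20, 30, -22, 108, 15, 45, 128]]
```

The redundant joint drifted to q3≈90°, which is a bad posture. I'll go back through the start posture, turn about joint 1, and keep q3 near 0.

```bash
python3 - <<'E'
from h import *
arm.goto_joints([-78.942,21.939,2.515,91.553,-1.026,66.532,-2.859])
arm.goto_joints([28,20,0,93,0,67,0])
def st(): s=sensors.state();print(s["q"].round(1).tolist(),s["eef_pos"].round(1),s["eef_rot"].round(1),s["clock"])
st()
for n in J: 
  for z in (240,60): print(n,z,np.round(arm.ik(at(J[n][0],z),[180,0,TY]),1).tolist())
E
```

```text
[27.9, 20.0, -0.1, 93.0, -0.0, 67.0, 0.0] [ 541.5 -333.   414.1] [-180.    -0.    62.1] 9.8083
tall 240 [25.2, 2.8, -9.6, 116.3, 0.5, 61.0, 22.5]
tall 60 [24.2, 18.7, -9.2, 123.8, 4.8, 37.9, 18.9]
white 240 [30.0, 6.9, -7.3, 111.8, 1.0, 61.4, 29.4]
white 60 [29.2, 21.7, -6.8, 119.0, 4.0, 39.5, 26.9]
pump 240 [34.2, 11.3, -5.4, 106.6, 1.2, 62.1, 35.4]
pump 60 [33.6, 25.2, -5.0, 113.4, 3.2, 41.5, 33.8]
short 240 [37.8, 16.1, -3.8, 100.6, 1.2, 63.4, 40.8]
short 60 [37.5, 28.9, -3.6, 107.2, 2.5, 43.9, 39.8]
```

```bash
cat >> h.py <<'E'
def via(xy,yaw,z=240):
    az=np.degrees(np.arctan2(xy[1],xy[0])); r=np.hypot(*xy)
    q2=np.interp(r,[465,502,543,589],[2.8,6.9,11.3,16.1]); q4=np.interp(r,[465,502,543,589],[116.3,111.8,106.6,100.6])
    arm.goto_joints([-az,q2,0,q4,0,180-q2-q4,yaw-90-az])
def pick(n,op=65):
    xy,_,g=J[n]
    jaws.move_gripper(op); arm.goto(at(xy,g+74),[180,0,TY]); arm.line_to(at(xy,14+g),150)
    jaws.move_gripper(0); s=sensors.state()
    print(n,"grip",s["grip_width"],s["gripper_force"],s["ft_force"].round(1),s["eef_pos"].round(1),s["clock"])
E
python3 - <<'E'
from h import *
pick("tall"); look("p1",240,150,440,350)
lift("tall")
E
```

```text
tall grip 29.831181580290153 56.879850437399 [0.1 0.3 5.5] [ 435.1 -166.6  262.5] 11.8833
lift 29.722904658837447 [-0.   0.2 -1.2] 12.9917
```

View pics/p1.png

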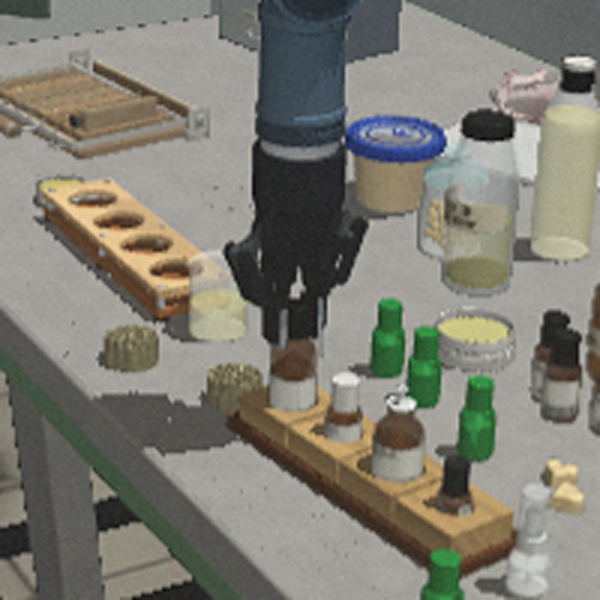

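The jaws hold the tall bottle by its cap, with the fingers around image (295,315) in the crop. The width reading is 30 mm, not 26, so I'll check that it hangs straight before placing it.

```bash
python3 - <<'E'
from h import *
via(J["tall"][1],RY); s=sensors.state(); print(s["q"].round(1),s["eef_pos"].round(1),s["grip_width"],s["ft_force"].round(1),s["clock"])
_,xy,g=J["tall"]; arm.goto(at(xy,g+70),[180,0,RY]); s=sensors.state(); print(s["eef_pos"].round(1),s["grip_width"],s["clock"])
look("p2",220,120,380,280)
E
```

```text
[-1.420e+01  5.300e+00  1.000e-01  1.136e+02  1.000e-01  6.120e+01
 -1.560e+01] [484.1  78.8 394.5] 29.38949968251532 [-0.2 -0.1 -0.6] 13.9833
[472.7 117.8 316.7] 29.45532771030109 14.425
```

View pics/p2.png

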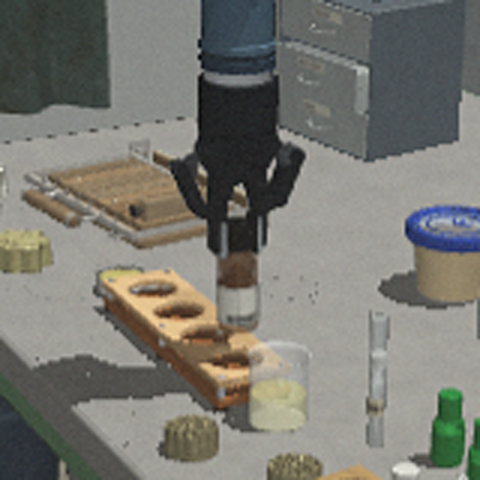

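It hangs straight over hole 4 (foot about (298,226), hole (297,238)). Placing it.

```bash
python3 - <<'E'
from h import *
place("tall")
via(J["white"][0],TY)
look("p3",230,170,400,320,f=4)
E
```

```text
down 28.903063757440034 [-0.1 -0.5  2. ] [473.4 120.1 262.6]
17.0583
```

View pics/p3.png

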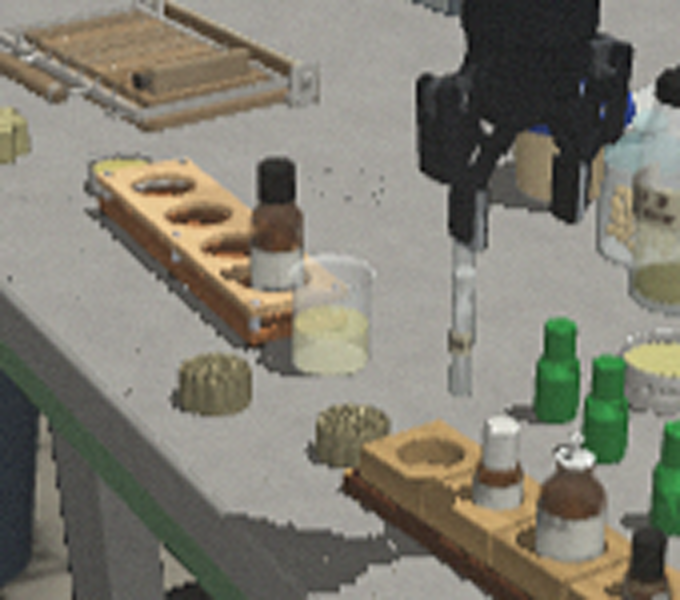

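The tall bottle stands upright in the hole nearest the beaker (cap top at crop (276,160)). On to white.

```bash
sed -i 's/(474.1,187.3),57/(474.1,187.3),59/' h.py; python3 - <<'E'
from h import *
pick("white",60); lift("white"); via(J["white"][1],RY)
s=sensors.state(); print(s["grip_width"],s["ft_force"].round(1),s["clock"])
place("white")
via(J["pump"][0],TY)
look("p4",230,170,400,320,f=4)
a=eyes.grab_frame("top")[205:300,140:340,::-1]; cv2.imwrite("pics/t4.png",cv2.resize(a,None,fx=4,fy=4,interpolation=2))
print(proj("top",[[*J["tall"][1],124],[*J["white"][1],83]])*4-[560,820],proj("side",[[*J["tall"][1],124],[*J["white"][1],83]])*4-[920,680])
E
```

```text
white grip 21.557886817050168 55.15141736716032 [-2.   0.3  6.2] [ 444.7 -235.3  229.5] 20.3333
lift 21.383034269369368 [ 1.  -0.6 -0. ] 21.3917
21.174227120559163 [-0.4 -0.2  0.5] 22.8333
down 21.111576304527095 [0.4 0.8 1.7] [475.1 187.6 229.6]
25.9083
[[480.65652884 125.27522433]
 [378.33565659 124.45658312]] [[269.35658977 158.72581345]
 [230.08191782 179.61639285]]
```

View pics/p4.png

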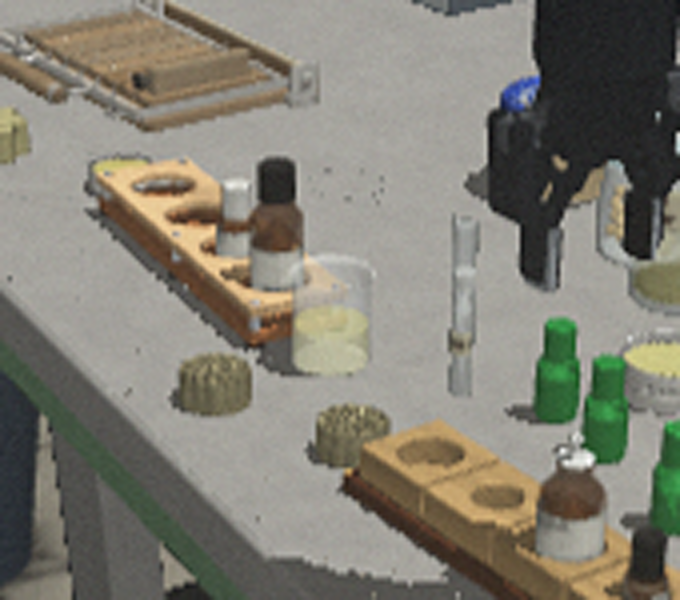

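View pics/t4.png

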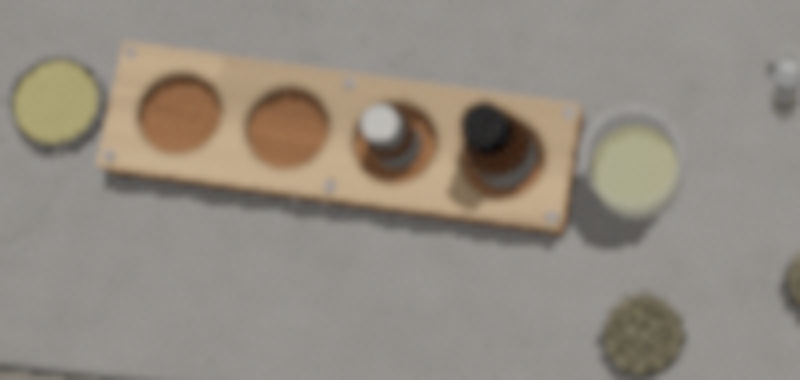

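Both views agree with prediction to within a few mm: the white cap is at crop (382,124) against (378,124) predicted, and the beaker hasn't moved. Pump next, held by its body.

```bash
sed -i 's/(475.7,254.8),46/(475.7,254.8),43/' h.py; python3 - <<'E'
from h import *
pick("pump",68); look("p5",300,170,470,320,f=4); lift("pump"); via(J["pump"][1],RY)
s=sensors.state(); print(s["grip_width"],s["ft_force"].round(1),s["clock"])
_,xy,g=J["pump"]; arm.goto(at(xy,g+80),[180,0,RY]); look("p6",210,100,380,250,f=4)
E
```

```text
pump grip 38.58020058187996 60.682496507652104 [-1.4  0.6  5.9] [ 453.6 -302.5  213.9] 29.625
lift 38.99010629569938 [-0.5  0.8 -1.6] 30.7333
38.784648782602474 [ 0.1 -0.7 -0.9] 32.6333
```

View pics/p6.png

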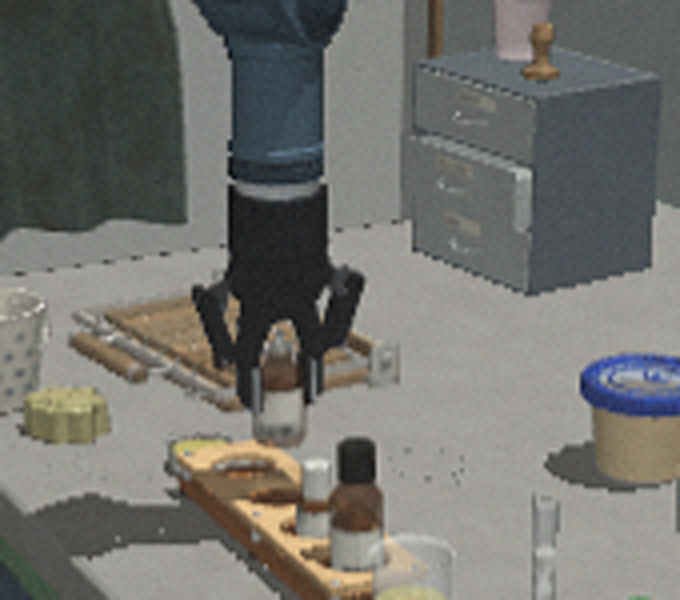

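The pump bottle hangs straight (foot at crop (280,438)) over its hole. I'll place it, then move the short bottle.

```bash
python3 - <<'E'
from h import *
place("pump"); via(J["short"][0],TY)
pick("short",60); lift("short"); via(J["short"][1],RY)
s=sensors.state(); print(s["grip_width"],s["ft_force"].round(1),s["clock"])
_,xy,g=J["short"]; arm.goto(at(xy,g+80),[180,0,RY]); look("p7",210,100,380,250,f=4)
E
```

```text
down 39.08620067051801 [-1.2  0.1  5.2] [476.5 255.3 213.9]
36.025
short grip 20.23866380890715 58.496917883167185 [-0.9  0.   6.3] [ 460.9 -368.5  218.8] 40.1667
lift 20.652402538548703 [ 0.1  0.5 -0.8] 41.225
20.125471575240283 [ 0.3  0.2 -0.9] 43.575
```

View pics/p7.png

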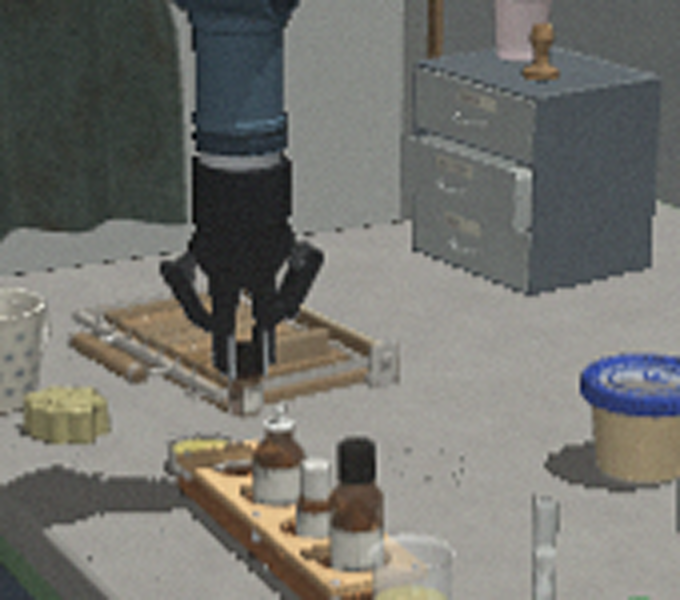

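The pump bottle stands upright in its hole, and the short one is held straight (crop (243,395)) over the last hole. Placing it, then moving the arm clear to check.

```bash
python3 - <<'E'
from h import *
place("short"); arm.goto_joints([-80,5,0,112,0,63,-80]); arm.dwell(.5)
a=eyes.grab_frame("top")[205:280,140:340,::-1]; b=eyes.grab_frame("side")[170:245,215:365,::-1]
A=cv2.resize(a,None,fx=4,fy=4,interpolation=2);B=cv2.resize(b,None,fx=4,fy=4,interpolation=2)
cv2.imwrite("pics/f.png",np.vstack([A,np.pad(B,((0,0),(0,200),(0,0)))]))
z=dict(tall=124,white=83,pump=104,short=72)
for n in J: print(n,(proj("top",[*J[n][1],z[n]])*4-[560,820]).round(),(proj("side",[*J[n][1],z[n]])*4-[860,680-300]).round())
print(sensors.state()["clock"])
E
```

```text
down 20.44208121543201 [ 0.6 -0.7  5.3] [478.  323.3 218.8]
47.05
tall [[481. 125.]] [[329. 459.]]
white [[378. 124.]] [[290. 480.]]
pump [[258. 101.]] [[253. 425.]]
short [[160.  97.]] [[218. 435.]]
49.0833
```

View pics/f.png

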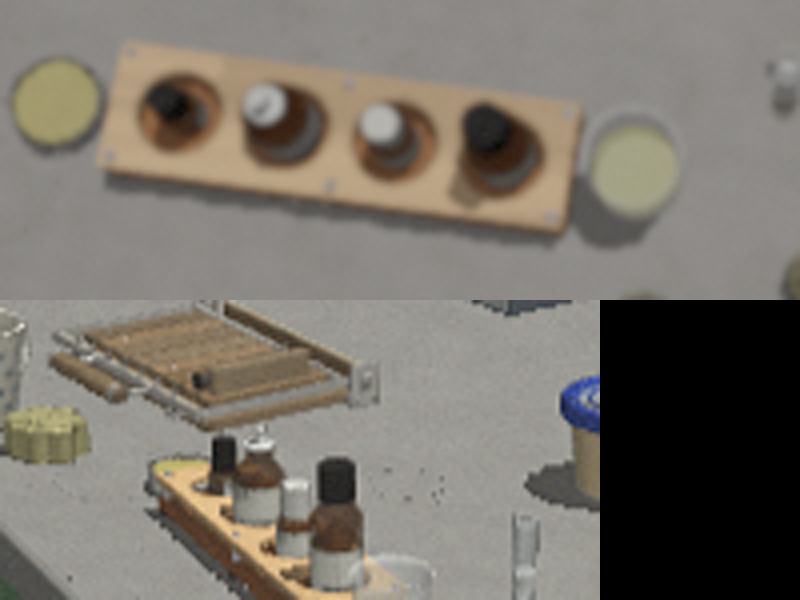

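All four bottles stand upright in their holes. Going away from the beaker they are tall, white, pump and short, with cap tops within about 4 mm of prediction and at the expected heights. The beaker hasn't moved, so I'm handing in.

```bash
python3 -c "
from rig import arm
print(arm.sign_off())"
```

```text
the job is handed in; nothing more can be done
None
```

I handed the job in at about 49 s: the final pictures show all four bottles upright in the rack, running tall, white, pump, short away from the beaker, which has not visibly moved; sign-off returned no verdict.

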